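# Set a test specimen flush in an abrasion tester by straightedge

## Robot

A 6-joint arm with a two-finger parallel gripper is mounted at the origin on the work surface. World frame = base frame: x ahead of the robot, y to its left, z up, the work surface at z = 0. Lengths are in mm, angles in rad, forces in N, time in s.
With the tool pointing down it reaches from about 300 to 775 mm from the base axis. Payload 14.6 kg.
Tool frame: the origin (TCP) lies at the very end of the fingers, on their centre line; the grasp point (between the pads) lies 19 mm behind it; z points along the fingers, y is the line along which they close (so a half turn about z gives the same grasp; the last joint's range is limited). The gripper opens to 94 mm and grips with 3 to 60 N. Pads are 16 mm wide; open, the fingers measure 119 mm over their backs; the gripper's body (75 mm by 177 mm) begins 78 mm behind the grasp point.
Start: joints at [1.092, 0.3, 1.521, -0, 1.321, -0.067], TCP at [220.139, 504.012, 171.646] pointing down, gripper open.
Joint ranges: [-3.03, 3.03], [-0.79, 2.21], [0.23, 2.52], [-1.04, 4.18], [0, 3.07], [-2.55, 2.55]. Speed limits (rad/s): [2.22, 2.22, 2.57, 3.14, 3.14, 3.14].

## Interface

Orientations are given as [roll, pitch, yaw] about the fixed x, y, z axes, in that order (R = Rz(yaw) Ry(pitch) Rx(roll)).
In Python, from cell import manip, eyes, ticket gives the robot as it stands. The module is installed in compiled form; this text tells all that it offers.
- The arm moves only by the tool arm_command, never from a script. Its argument "plan" is a list of rows, each a list of 5 numbers: the opening, from -1 (shut) to 1 (fully open), then the shift along the tool's x, y, z in m, then the turn about the tool's z in rad. In form: [[jaw, dx, dy, dz, roll], ...]. A call has 1 to 20 rows; each row shifts and turns the commanded pose from where the row before left it, along the tool's axes as they then stand; what a row does not reach is not made up. A row lasts 1/8 s, in which the tool goes at most 62.5 mm and 10.7 degrees, less where a joint would pass 70% of its speed; a pose out of reach is approached as far as the arm can. A call is refused whole if a number of a shift passes 0.0625 or a number of a turn 0.188, either way. A call with a gripper value outside its range is refused whole. The fingers move at their own pace and stop on an object; "newtons" is the grip in N (left out, the last holds). Time passes only in rows, so rows that do not move let the fingers close. It gives the time, the measured TCP pose, the force, the opening and the grip force at its end, in the units of the state.
- manip.read_state(): the state, without advancing time (a new reading comes with each control period).
- eyes.camera(name): name is "scene" or "top" or "wrist"; returns a dict with "img" (420x560x3 uint8, blue, green, red), "z_map" (420x560 float32, mm along the optical axis (not along the pixel's ray), 0 where there is no reading), "fx", "fy", "cx", "cy" (pixels), "eye" and "orientation" of the camera in the world. Camera axes: x right, y down, z forward; pixel columns grow to the right and rows downward; lengths in mm; the calibration is good to about 2 mm. A picture is of the moment at which its call begins.
- ticket.sign_off(): hands the job in; it is judged then, once.
The state is a dict: "clock": time; "joints": joint angles; "qd": joint speeds; "effort": joint torques, N m; "eef_pos": TCP position; "eef_rot": TCP orientation; "wrist_force": force on the tool from outside, world axes, zero at the start; "moment": the same for the moment, N m; "finger_gap": finger opening in mm; "finger_force": force on a finger pad.
Only numpy, scipy, OpenCV 4.12 (cv2) and the standard library are available. Lean on these libraries where they do the work, as an engineer would, in place of code of your own. Each camera call takes 0.05 s, during which the arm holds its last target. There are 200 camera calls.

## Task

Lay the straightedge across the tester's deck over the blue specimen, let go, and press down first its end next to the blue drive housing, then its other end, with light finger pressure (about 5 N), to feel how far it rocks on the proud specimen. Turn the height knob clockwise to lower the specimen until it is flush with the deck and not sunk below it, then press the two ends again in the same order to make sure that the straightedge no longer rocks. Leave the straightedge lying across the deck and the other things where they are.

Things in the scene. Friction and masses are not known exactly. Their poses are not given: they have to be found in the camera images.
- tester: abrasion tester fixed to the bench: low white base (cover 60 mm above the bench), blue drive housing 115 mm high at its +y end (near side at y 180 mm). Origin on the bench straight below the middle of the specimen well; +x points away from the height knob to two guide rods and a parked carriage (x 86 to 114 mm, up to 122 mm high), +y along the deck to the drive housing, z up
- deck_mid (a point): middle of the tester's bare steel deck, at the height of its face, 72 mm above the bench, axes as the tester; the deck is 120 mm along x, 300 mm along y. In its middle is a 76 x 56 mm well with the blue specimen, 70 mm (x) by 50 mm (y), whose level top stands proud of the deck by an amount that differs each time, about 3 to 8 mm
- straightedge_mid (a point): middle of the loose straightedge, 15 mm above its underside: stiff aluminium beam 260 mm long (its y axis), 20 mm wide (x), 30 mm high (z), about 0.36 kg, both ways alike, black grips half-way, red end caps; lies on the bench on its 20 mm side and goes the same way up along the deck, its middle over the specimen's. More than 35 N between it and the tester does damage
- straightedge: the same straightedge, origin in the middle of its underside. Laid on a proud specimen it balances level on the 50 mm of it; an end pressed 105 mm from the middle gives way at 1 to 2 N, until its tip meets the deck and it feels firm; let go, it swings level again. Flush or sunk specimen: firm at once
- height_knob_grip (a point): height knob on the base in front of the deck, at x -105 mm, y 0 of the tester: black bar grip 42 mm long, 14 mm thick and 32 mm high (top 7 mm above this point), turning about a vertical axis; the point is on that axis 99 mm above the bench, its x axis lies along the bar
- height_knob (a joint): angle of the height knob in rad, growing as it is turned clockwise seen from above, 0 to 2.0, starts near 0; bar along the tester's x at 0. Each 0.1 rad clockwise lowers the specimen by 0.6 mm; stiff (0.22 N m) and stays where it is left
- spare_specimen: loose blue spare specimen, 70 x 50 x 16 mm, on the bench; leave alone
- load_weight: brass weight 44 mm across, 42 mm high, on top of the drive housing; leave alone
- amber_bottle: amber bottle, 68 mm across, 150 mm high; leave alone
- beaker: glass beaker, 72 mm across, 90 mm high; leave alone
- bench_brush: brush lying on the bench; leave alone
- paint_jar: white jar with yellow cap, 66 mm across, 80 mm high; leave alone
- hex_driver: screwdriver lying on the bench; leave alone

How it is judged (in metres and radians):
On the way, in this order (a step that is already met when the one before it is completed fails the run):
1. the straightedge lies across the deck on the specimen and is let go (x of straightedge_mid in the frame of tester between -0.02 and 0.02 m and y of straightedge_mid in the frame of tester between -0.02 and 0.02 m and angle between the y axis of straightedge_mid and the y axis of tester, either way round below 0.12 rad and z of straightedge_mid in the frame of tester below 0.1 m and contact force between straightedge and tester above 1 N and contact force between the fingers and straightedge below 0.2 N), for 0.2 s.
2. its end by the drive housing is pressed down (more than 2 N) and it tips (x of straightedge_mid in the frame of tester between -0.02 and 0.02 m and y of straightedge_mid in the frame of tester between -0.02 and 0.02 m and angle between the y axis of straightedge_mid and the y axis of tester, either way round below 0.12 rad and y of the grasp point in the frame of tester above 0.07 m and contact force between the fingers and straightedge above 2 N and angle between straightedge_mid's own z axis and vertical above 0.014 rad), for 0.1 s.
3. its other end is pressed down (more than 2 N) and it tips the other way (x of straightedge_mid in the frame of tester between -0.02 and 0.02 m and y of straightedge_mid in the frame of tester between -0.02 and 0.02 m and angle between the y axis of straightedge_mid and the y axis of tester, either way round below 0.12 rad and y of the grasp point in the frame of tester below -0.07 m and contact force between the fingers and straightedge above 2 N and angle between straightedge_mid's own z axis and vertical above 0.014 rad), for 0.1 s.
4. the specimen is flush with the deck (not more than 0.8 mm proud or 1.2 mm below) (z of specimen_c0 in the frame of tester between 0.0608 and 0.0628 m), for 0.2 s.
5. the end by the drive housing is pressed again (more than 2 N) and does not rock (x of straightedge_mid in the frame of tester between -0.02 and 0.02 m and y of straightedge_mid in the frame of tester between -0.02 and 0.02 m and angle between the y axis of straightedge_mid and the y axis of tester, either way round below 0.12 rad and y of the grasp point in the frame of tester above 0.07 m and contact force between the fingers and straightedge above 2 N and angle between straightedge_mid's own z axis and vertical below 0.013 rad), for 0.1 s.
6. the other end is pressed again (more than 2 N) and does not rock (x of straightedge_mid in the frame of tester between -0.02 and 0.02 m and y of straightedge_mid in the frame of tester between -0.02 and 0.02 m and angle between the y axis of straightedge_mid and the y axis of tester, either way round below 0.12 rad and y of the grasp point in the frame of tester below -0.07 m and contact force between the fingers and straightedge above 2 N and angle between straightedge_mid's own z axis and vertical below 0.013 rad), for 0.1 s.
At the end, for the whole second after the job is handed in: The specimen's top is flush with the deck (not more than 0.8 mm proud or 1.2 mm below); the straightedge lies level across deck and specimen, its middle within 20 mm of the middle of the well and along the deck within 0.12 rad, let go and at rest (all of step 1 and all of step 4 and linear speed of straightedge below 0.02 m/s and angle between straightedge_mid's own z axis and vertical below 0.02 rad); the robot touches nothing.
It fails at once if the straightedge bears on the tester with more than 35 N (contact force between straightedge and tester above 35 N).
It fails at once if the straightedge is tipped over (angle between straightedge_mid's own z axis and vertical above 0.6 rad).
It fails at once if another thing is moved by more than 20 mm (distance of any of spare_specimen, load_weight, amber_bottle, beaker, bench_brush, paint_jar, hex_driver from where it was at the start of the episode above 0.02 m).
It also fails if it takes over 72 s, if anything falls off the work surface, if the arm or the gripper's body presses on something with over 40 N, if the wrist force passes 120 N, or if a joint passes its speed limit or range.

## Working session

There is one attempt and no reset: what is moved stays moved. The work goes in short steps, Python scripts to look and compute and a tool call to move; the robot and the scene stay as the last step left them, time stands still between calls to the robot, and variables do not carry over. Pictures are saved under pics/ and viewed, at most 10 in all, crops included, and the job is handed in when it is done.

Besides the shell and the picture viewer there is one more tool, called after ">>>" as name(argument=value, ...) on one line, values as JSON. arm_command: Moves the arm, as the interface text tells. Its arguments: {"type":"object","properties":{"plan":{"type":"array"},"newtons":{"type":"number"}},"required":["plan"]}

```bash
mkdir -p pics; cat > h.py <<'E'
import numpy as np, cv2
from scipy.spatial.transform import Rotation as R
from cell import manip, eyes, ticket
def cam(n):
    c=eyes.camera(n); o=np.array(c["orientation"],float)
    c["R"]=o if o.shape==(3,3) else (R.from_quat(o).as_matrix() if o.size==4 else R.from_euler('xyz',o).as_matrix())
    return c
def cloud(c):
    h,w=c["z_map"].shape; u,v=np.meshgrid(np.arange(w),np.arange(h)); z=c["z_map"]
    p=np.stack([(u-c["cx"])/c["fx"]*z,(v-c["cy"])/c["fy"]*z,z],-1)
    return p@c["R"].T+np.array(c["eye"])
def st():
    s=manip.read_state(); print({k:np.round(s[k],3).tolist() for k in ("clock","eef_pos","eef_rot","wrist_force","finger_gap","finger_force")})
E
python3 - <<'E'
from h import *
s=manip.read_state(); print(s)
for n in("top","scene"):
    c=cam(n); print(n,c["eye"],c["orientation"],c["fx"],c["cx"],c["cy"])
    cv2.imwrite(f"pics/{n}0.png",c["img"]); np.save(f"{n}.npy",cloud(c)); np.save(f"{n}i.npy",c["img"])
    P=cloud(c); print(P[200,280],P[50,50],P[380,500])
E
```

```text
{'clock': 0.0, 'joints': array([ 1.09236781e+00,  3.00458660e-01,  1.52155977e+00,  7.60187916e-06,
        1.32070947e+00, -6.66010778e-02]), 'qd': array([ 1.95529332e-03,  3.10100076e-04,  7.99888887e-05, -1.38210274e-03,
       -5.86774528e-04,  2.87007703e-03]), 'effort': array([-1.25514340e-03, -5.31795502e+01, -3.52747858e+01,  7.07269949e-02,
        2.42416654e-02, -9.89131900e-05]), 'eef_pos': array([220.02174994, 503.75226746, 171.10219551]), 'eef_rot': array([-3.14046042e+00, -8.28993671e-05,  2.72976328e+00]), 'wrist_force': array([ 0.57942846, -0.24871384,  0.2013139 ]), 'moment': array([0.02021806, 0.02480174, 0.03413415]), 'finger_force': 0.0, 'finger_gap': 93.91366030007038}
top [ 439.34845852  -14.22198124 1484.15217585] [-3.06688713  0.00672267 -1.56007673] 437.0643026661866 282.30325409232614 206.18234437868637
[564.90029667   4.08057112  72.75277622] [1419.93707848 1237.1600157  -745.84401858] [ -15.05249143 -723.94828212    5.8306865 ]
scene [1750.11001539  380.57867151  892.58459697] [-2.12297919  0.00285747  1.88597433] 526.7086264464667 281.47612904436255 207.68522429255103
[329.70046027 -90.3568667    0.4899408 ] [-1310.86770207 -2341.1943451   -106.56971114] [889.89999521 582.2965542   -1.04340745]
```

View pics/top0.png

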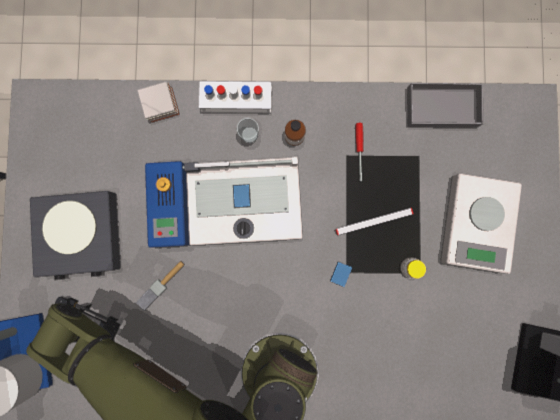

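View pics/scene0.png

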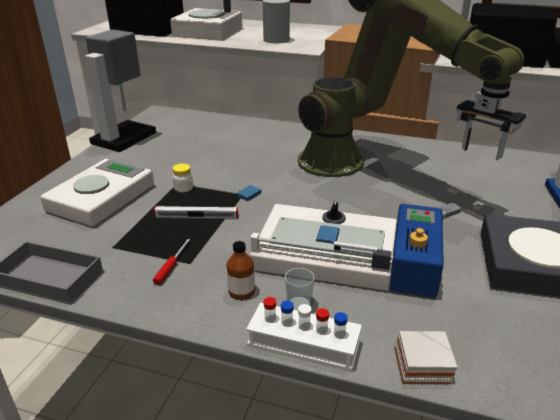

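The top view shows the deck's blue specimen at about (242,196), the knob at (243,229), and the straightedge from (337,232) to (411,211). The drive housing is at (165,204). The scene view agrees, and the tester's axes are nearly parallel to the world's. Next I'll measure.

```bash
python3 - <<'E'
from h import *
def rep(name,pts):
    r=cv2.minAreaRect(pts[:,:2].astype(np.float32)); b=cv2.boxPoints(r)
    e=[b[1]-b[0],b[2]-b[1]]; e.sort(key=lambda v:-np.hypot(*v)); a=np.arctan2(e[0][1],e[0][0])
    print(name,len(pts),'c',np.round(r[0],1),'size',[round(float(np.hypot(*v)),1) for v in e],'ang',round(float((a+np.pi/2)%np.pi-np.pi/2),4),'z',np.round(np.percentile(pts[:,2],[5,50,95]),1))
for n in("top","scene"):
    P=np.load(n+".npy"); I=np.load(n+"i.npy"); H=cv2.cvtColor(I,cv2.COLOR_BGR2HSV).astype(int)
    X,Y,Z=P[...,0],P[...,1],P[...,2]
    def big(m,mn=6):
        k,l,s,_=cv2.connectedComponentsWithStats(m.astype(np.uint8)); return [l==i for i in range(1,k) if s[i]>=mn]
    blue=(H[...,0]>95)&(H[...,0]<120)&(H[...,1]>110)
    A=(X>300)&(X<800)&(Y>-450)&(Y<420)
    for m in big(blue&A&(Z<95),30): rep(n+' blue',P[m])
    for m in big(A&(Y<-100)&(Z>18)&(Z<45),40): rep(n+' raised',P[m])
    for m in big(A&(Y>-50)&(Y<380)&(Z>66)&(Z<75.5)&~blue,200): rep(n+' deckz',P[m])
    for m in big(A&(Y>-80)&(Y<250)&(X<600)&(Z>90),10): rep(n+' tall',P[m])
    for m in big(A&(Z>54)&(Z<66),200): rep(n+' cover',P[m])
    red=((H[...,0]<8)|(H[...,0]>172))&(H[...,1]>150)&A
    for m in big(red,3): rep(n+' red',P[m])
    for m in big(A&(Y>100)&(Z>105)&(Z<125)&blue,200): rep(n+' housing',P[m])
E
```

```text
Traceback (most recent call last):
ValueError: The truth value of an array with more than one element is ambiguous. Use a.any() or a.all()
```

```bash
cat > m.py <<'E'
from h import *
def rep(name,pts):
    r=cv2.minAreaRect(pts[:,:2].astype(np.float32)); b=cv2.boxPoints(r)
    e=[b[1]-b[0],b[2]-b[1]]; e.sort(key=lambda v:-np.hypot(*v)); a=np.arctan2(e[0][1],e[0][0])
    print(name,len(pts),'c',np.round(r[0],1),'mean',np.round(pts[:,:2].mean(0),1),'size',[round(float(np.hypot(*v)),1) for v in e],'ang',round(float(a%np.pi),4),'z',np.round(np.percentile(pts[:,2],[5,50,95]),1))
def big(m,mn=6):
    k,l,s,_=cv2.connectedComponentsWithStats(m.astype(np.uint8)); return [l==i for i in range(1,k) if s[i,4]>=mn]
if __name__=="__main__":
  for n in("top","scene"):
    P=np.load(n+".npy"); I=np.load(n+"i.npy"); H=cv2.cvtColor(I,cv2.COLOR_BGR2HSV).astype(int)
    X,Y,Z=P[...,0],P[...,1],P[...,2]
    blue=(H[...,0]>95)&(H[...,0]<120)&(H[...,1]>110)
    A=(X>300)&(X<800)&(Y>-450)&(Y<420)
    for m in big(blue&A&(Z<95),30): rep(n+' blue',P[m])
    for m in big(A&(Y<-100)&(Z>18)&(Z<45),40): rep(n+' raised',P[m])
    for m in big(A&(Y>-50)&(Y<380)&(Z>66)&(Z<75.5)&~blue,200): rep(n+' deckz',P[m])
    for m in big(A&(Y>-80)&(Y<250)&(X<600)&(Z>90),10): rep(n+' tall',P[m])
    for m in big(A&(Z>54)&(Z<66),200): rep(n+' cover',P[m])
    red=((H[...,0]<8)|(H[...,0]>172))&(H[...,1]>150)&A
    for m in big(red,3): rep(n+' red',P[m])
    for m in big(A&(Y>100)&(Z>105)&(Z<125)&blue,200): rep(n+' housing',P[m])
E
python3 m.py
```

```text
top blue 292 c [577.2 130.1] mean [577.9 129.9] size [67.7, 46.0] ang 0.0362 z [74.7 78.9 84.7]
top blue 260 c [ 326.7 -201.1] mean [ 328.9 -200.6] size [67.1, 48.3] ang 2.7471 z [10.7 15.5 21. ]
top raised 113 c [ 767.9 -264.4] mean [ 769.7 -263.2] size [65.5, 23.3] ang 0.1006 z [18.6 22.9 28.6]
top raised 490 c [ 500.9 -310.4] mean [ 500.7 -309.5] size [262.7, 21.1] ang 1.8539 z [23.6 28.9 33.7]
top raised 49 c [ 353.7 -415.5] mean [ 354.  -409.1] size [66.1, 29.3] ang 2.8217 z [19.3 33.2 43.3]
top deckz 2622 c [576.2 130. ] mean [576.7 129.7] size [300.5, 122.8] ang 1.6396 z [67.3 71.3 74.8]
top tall 63 c [472.2 122.8] mean [472.2 122.4] size [38.0, 13.7] ang 0.0011 z [100.7 104.7 109.8]
top cover 4507 c [552.1 123.8] mean [535.8 117.6] size [371.0, 248.9] ang 1.6405 z [55.3 59.7 64.4]
top red 118 c [ 609.8 -155.2] mean [ 767.8 -259.2] size [439.8, 47.1] ang 2.5573 z [14.8 22.7 28.8]
top red 7 c [ 539.3 -440.7] mean [ 538.7 -441. ] size [15.6, 13.6] ang 1.4589 z [-3.1  3.3 28.3]
top red 10 c [453.5 379.3] mean [453.5 380. ] size [9.4, 6.3] ang 1.589 z [115.3 117.7 121.1]
top housi
[... 1116 characters left out ...]
e cover 265 c [642.5 107. ] mean [642.4 111.2] size [305.8, 16.9] ang 1.6357 z [57.5 60.2 62.8]
scene cover 1497 c [678.7 183.9] mean [684.7 159.1] size [469.7, 46.0] ang 1.6479 z [55.  59.5 63.4]
scene red 13 c [ 472.3 -186. ] mean [ 473.6 -184.7] size [19.7, 4.0] ang 0.4001 z [ 6.6 17.1 30.2]
scene red 8 c [ 544.5 -435.8] mean [ 546.8 -434. ] size [14.2, 2.1] ang 0.6288 z [-1.9 12.4 25.5]
scene red 12 c [456.2 379. ] mean [458.2 379.1] size [15.7, 10.9] ang 3.1233 z [118.  119.9 122.8]
scene red 145 c [ 754.8 -265.7] mean [ 770.7 -259. ] size [92.0, 30.3] ang 0.2836 z [ 9.9 21.9 27. ]
scene housing 1875 c [551.9 367.7] mean [578.6 364.9] size [269.6, 118.5] ang 0.0703 z [110.3 114.9 117.7]
```

>>> arm_command(plan=[[1,0,0,-0.025,0.1752],[1,0,0,-0.025,0.1752],[1,0,0,-0.025,0.1752],[1,0,0,-0.025,0.1752],[1,0,0,-0.025,0.1752]])

```text
clock: 0.72
eef_pos: [220.1, 503.9, 297.2]
eef_rot: [-3.141, 0.0, 1.848]
wrist_force: [0.2, -0.1, 0.5]
finger_gap: 94.2
finger_force: 0.0
```

>>> arm_command(plan=[[1,-0.0614,0.003,0,0],[1,-0.0614,0.003,0,0],[1,-0.0614,0.003,0,0],[1,-0.0614,0.003,0,0],[1,-0.0614,0.003,0,0],[1,-0.0614,0.003,0,0],[1,-0.0614,0.003,0,0],[1,-0.0614,0.003,0,0],[1,-0.0614,0.003,0,0],[1,-0.0614,0.003,0,0],[1,-0.0614,0.003,0,0],[1,-0.0614,0.003,0,0],[1,-0.0614,0.003,0,0],[1,-0.0614,0.003,0,0],[1,0,0,0.03,0],[1,0,0,0,0]])

```text
clock: 2.72
eef_pos: [499.7, -309.5, 264.1]
eef_rot: [-3.139, -0.004, 1.853]
wrist_force: [-0.2, 0.5, -0.0]
finger_gap: 94.3
finger_force: 0.0
```

```bash
python3 - <<'E'
from m import *
st()
c=cam("wrist"); print(c["eye"],c["orientation"]); cv2.imwrite("pics/w1.png",c["img"])
P=cloud(c);Z=P[...,2]
for m in big((Z>22)&(Z<38)&(abs(P[...,0]-501)<150)&(abs(P[...,1]+310)<170),100): rep('beam',P[m])
E
```

```text
{'clock': 2.725, 'eef_pos': [499.735, -309.478, 264.132], 'eef_rot': [-3.139, -0.004, 1.853], 'wrist_force': [-0.209, 0.501, -0.047], 'finger_gap': 94.337, 'finger_force': 0.0}
[ 477.93201621 -237.82919791  477.71938527] [2.8813139  0.00403611 0.28293857]
beam 3482 c [ 501.5 -311.7] mean [ 498.3 -302. ] size [261.1, 20.7] ang 1.8504 z [28.9 30.4 31.8]
beam 201 c [ 371.  -420.8] mean [ 370.3 -415.1] size [53.8, 14.0] ang 2.131 z [22.7 29.9 37.2]
```

View pics/w1.png

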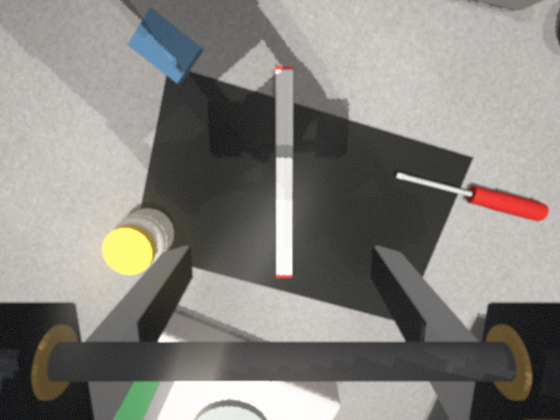

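The wrist view shows the straightedge vertical between the fingers, from (284,68) to (284,276). Its centre is (501.5,-311.5), about 2 mm from the TCP, and its 261 x 20.7 mm size matches. I'll grasp it now.

>>> arm_command(plan=[[1,-0.002,0.001,0.05,0],[1,0,0,0.05,0],[1,0,0,0.05,0],[1,0,0,0.05,0],[1,0,0,0.035,0],[1,0,0,0.015,0],[1,0,0,0.006,0],[-1,0,0,0,0],[-1,0,0,0,0],[-1,0,0,0,0],[-1,0,0,0,0],[-1,0,0,0,0],[-1,0,0,0,0]], newtons=20)

```text
clock: 4.4
eef_pos: [502.0, -311.3, 10.7]
eef_rot: [3.142, 0.0, 1.854]
wrist_force: [0.6, -0.6, -0.3]
finger_gap: 37.5
finger_force: 0.0
```

>>> arm_command(plan=[[-1,0,0,0.003,0],[-1,0,0,0,0],[-1,0,0,0,0],[-1,0,0,0,0],[-1,0,0,0,0],[-1,0,0,0,0]], newtons=20)

```text
clock: 5.15
eef_pos: [502.0, -311.3, 7.7]
eef_rot: [-3.142, 0.0, 1.854]
wrist_force: [-0.1, -0.2, 0.2]
finger_gap: 0.4
finger_force: 0.0
```

```bash
python3 - <<'E'
from m import *
st()
c=cam("wrist"); cv2.imwrite("pics/w2.png",c["img"])
c=cam("top"); P=cloud(c);Z=P[...,2]
for m in big((Z>18)&(Z<45)&(abs(P[...,0]-501)<150)&(abs(P[...,1]+310)<170),50): rep('beam',P[m])
E
```

```text
{'clock': 5.15, 'eef_pos': [502.014, -311.3, 7.678], 'eef_rot': [-3.142, 0.0, 1.854], 'wrist_force': [-0.051, -0.219, 0.225], 'finger_gap': 0.425, 'finger_force': 0.0}
beam 191 c [ 480.2 -238.4] mean [ 478.9 -232.3] size [112.2, 20.6] ang 1.8611 z [24.  29.2 34.8]
```

View pics/w2.png

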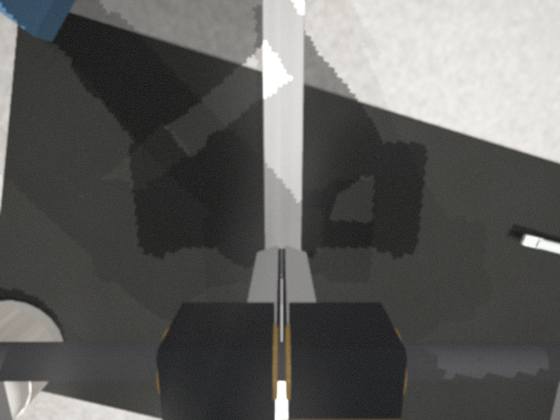

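The wrist view shows the fingers apparently shut at (282,290) over the beam. I'll compare the real depth of the finger tips with the reported TCP.

```bash
python3 - <<'E'
from m import *
st()
c=cam("wrist"); P=cloud(c); cv2.imwrite("pics/w3.png",c["img"])
print(c["eye"],c["fx"])
for r in range(200,420,15): print(r,[np.round(P[r,k]).astype(int).tolist() for k in (255,270,279,282,290,300)])
for z in (7.7,26.7,30,60):
    q=(np.array([502,-311.3,z])-c["eye"])@c["R"]; print(z,q[:2]/q[2]*c["fx"]+[c["cx"],c["cy"]],q[2])
c=cam("scene"); P=cloud(c); 
cv2.imwrite("pics/s3.png",cv2.resize(c["img"][130:250,110:290],None,fx=4.4,fy=4.4,interpolation=cv2.INTER_CUBIC))
E
```

```text
{'clock': 5.25, 'eef_pos': [502.023, -311.306, 7.655], 'eef_rot': [-3.142, 0.0, 1.854], 'wrist_force': [-0.092, -0.553, 1.243], 'finger_gap': -0.051, 'finger_force': 0.0}
[ 479.3129115  -239.04143704  220.95167723] 367.8892762459804
200 [[478, -293, 2], [486, -284, 31], [491, -282, 31], [492, -282, 30], [496, -281, 30], [501, -279, 31]]
215 [[481, -302, 1], [488, -292, 29], [493, -291, 30], [494, -290, 30], [499, -289, 30], [504, -287, 31]]
230 [[483, -312, 1], [491, -300, 30], [495, -299, 30], [497, -298, 30], [501, -297, 30], [506, -295, 31]]
245 [[486, -322, 1], [493, -308, 30], [498, -307, 31], [499, -306, 30], [503, -305, 30], [509, -304, 29]]
260 [[488, -331, 2], [493, -305, 60], [497, -304, 58], [499, -304, 57], [502, -302, 60], [506, -301, 61]]
275 [[487, -306, 77], [493, -304, 77], [497, -305, 74], [500, -308, 66], [501, -302, 77], [506, -301, 77]]
290 [[488, -306, 91], [494, -304, 92], [497, -304, 89], [479, -239, 221], [501, -302, 91], [505, -301, 91]]
305 [[485, -282, 145], [489, -281, 145], [497, -304, 101], [509, -342, 31], [493, -279, 145], [495, -278, 147]]
320 [[486,
[... 275 characters left out ...]
93, -285, 155], [494, -282, 157], [494, -278, 163]]
365 [[487, -283, 163], [490, -283, 162], [493, -287, 156], [493, -286, 158], [494, -284, 160], [495, -281, 163]]
380 [[488, -287, 163], [491, -286, 163], [494, -291, 156], [494, -290, 157], [495, -286, 161], [496, -284, 163]]
395 [[489, -289, 163], [479, -239, 221], [525, -402, 30], [527, -401, 31], [496, -291, 160], [497, -288, 162]]
410 [[490, -293, 164], [493, -293, 162], [528, -412, 31], [530, -411, 31], [497, -295, 159], [498, -291, 163]]
7.7 [284.08466374 240.46424666] 225.6262165129245
26.7 [284.30783261 251.78102585] 207.28607741291367
30 [284.35068145 253.95386851] 204.10068483238547
60 [284.81170677 277.33222671] 175.1425704639473
```

View pics/s3.png

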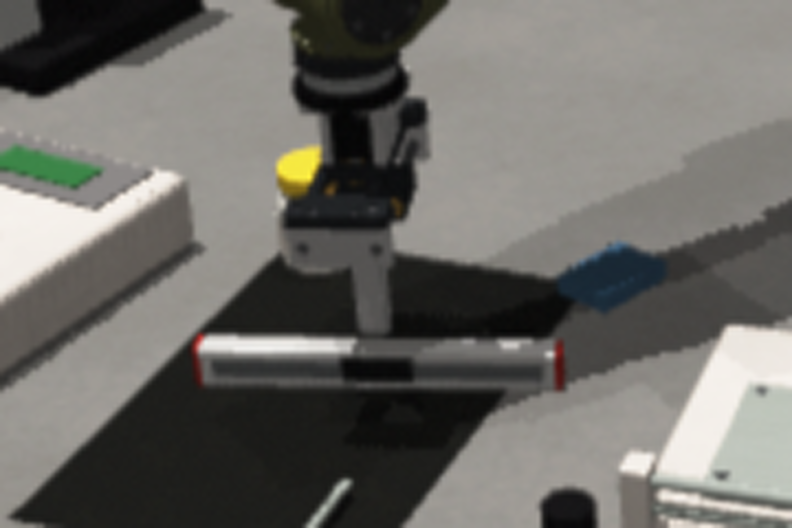

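The scene view shows the shut finger tips ending just above the beam's top face, at about (372,330). The wrist depth puts them at z ≈ 39 mm while the reported TCP z is 7.7. So the real tips sit about 31 mm behind the stated TCP. I'll confirm by touching the beam top gently.

>>> arm_command(plan=[[-1,0,0,0.003,0],[-1,0,0,0.002,0],[-1,0,0,0.001,0],[-1,0,0,0,0]])

```text
clock: 5.85
eef_pos: [502.0, -311.3, 1.5]
eef_rot: [-3.141, -0.0, 1.854]
wrist_force: [-0.5, -0.7, 0.4]
finger_gap: 0.3
finger_force: 0.0
```

>>> arm_command(plan=[[-1,0,0,0.001,0],[-1,0,0,0,0]])

```text
clock: 6.1
eef_pos: [502.0, -311.3, 0.6]
eef_rot: [-3.142, -0.0, 1.854]
wrist_force: [0.5, -0.5, 0.4]
finger_gap: 0.2
finger_force: 0.0
```

>>> arm_command(plan=[[-1,0,0,0.001,0],[-1,0,0,0,0]])

```text
clock: 6.35
eef_pos: [502.0, -311.3, -0.4]
eef_rot: [-3.142, -0.0, 1.854]
wrist_force: [0.3, 0.1, -0.3]
finger_gap: 0.3
finger_force: 0.0
```

>>> arm_command(plan=[[-1,0,0,0.001,0],[-1,0,0,0,0]])

```text
clock: 6.6
eef_pos: [502.0, -311.3, -1.4]
eef_rot: [-3.142, -0.0, 1.854]
wrist_force: [1.0, 0.2, -0.1]
finger_gap: 0.6
finger_force: 0.0
```

>>> arm_command(plan=[[-1,0,0,0.001,0],[-1,0,0,0,0]])

```text
clock: 6.85
eef_pos: [502.0, -311.3, -2.5]
eef_rot: [-3.142, -0.0, 1.854]
wrist_force: [0.1, 0.3, -0.9]
finger_gap: 0.4
finger_force: 0.0
```

>>> arm_command(plan=[[-1,0,0,0.001,0],[-1,0,0,0,0]])

```text
clock: 7.1
eef_pos: [502.0, -311.3, -3.4]
eef_rot: [-3.142, -0.0, 1.854]
wrist_force: [0.6, 0.0, 0.4]
finger_gap: 0.5
finger_force: 0.0
```

>>> arm_command(plan=[[-1,0,0,0.001,0],[-1,0,0,0,0]])

```text
clock: 7.35
eef_pos: [502.1, -311.4, -3.5]
eef_rot: [3.141, 0.0, 1.854]
wrist_force: [-3.6, 2.3, 9.6]
finger_gap: 0.4
finger_force: 4.7
```

Contact came at reported z = -3.4 on the 30 mm beam top, so the real tips are 33.5 mm above the reported TCP. I'll correct for that and grasp.

>>> arm_command(plan=[[0.1,0,0,-0.01,0],[0.1,0,0,0,0],[0.1,0,0,0,0],[0.1,0,0,0,0],[0.1,0,0,0,0],[0.1,0,0,0,0],[0.1,0,0,0,0],[0.1,0,0,0.016,0],[0.1,0,0,0.012,0],[0.1,0,0,0.005,0],[-1,0,0,0,0],[-1,0,0,0,0],[-1,0,0,0,0],[-1,0,0,0,0],[-1,0,0,0,0],[-1,0,0,0,0]], newtons=20)

```text
clock: 9.35
eef_pos: [502.2, -311.4, -27.0]
eef_rot: [3.141, 0.0, 1.854]
wrist_force: [0.6, -0.2, 4.0]
finger_gap: 20.0
finger_force: 20.0
```

>>> arm_command(plan=[[-1,0,0,-0.03,0],[-1,0,0,-0.05,0],[-1,0,0,-0.05,0],[-1,0,0,-0.05,0.107],[-1,0,0,0,0.107],[-1,0.0543,0.0132,0,0],[-1,0.0543,0.0132,0,0],[-1,0.0543,0.0132,0,0],[-1,0.0543,0.0132,0,0],[-1,0.0543,0.0132,0,0],[-1,0.0543,0.0132,0,0],[-1,0.0543,0.0132,0,0],[-1,0.0543,0.0132,0,0],[-1,0,0,0,0],[-1,0,0,0,0],[-1,0,0,0,0]])

```text
clock: 11.35
eef_pos: [577.3, 128.2, 152.5]
eef_rot: [-3.141, 0.0, 1.638]
wrist_force: [0.9, -0.0, -3.9]
finger_gap: 19.7
finger_force: 20.0
```

```bash
python3 - <<'E'
from m import *
st()
c=cam("wrist"); P=cloud(c);X,Y,Z=P[...,0],P[...,1],P[...,2]; cv2.imwrite("pics/w4.png",c["img"])
H=cv2.cvtColor(c["img"],cv2.COLOR_BGR2HSV).astype(int)
blue=(H[...,0]>95)&(H[...,0]<120)&(H[...,1]>110)
A=(abs(X-577)<130)&(abs(Y-130)<200)
for m in big(A&(Z>69)&(Z<75)&~blue,100): rep('deck',P[m])
for m in big(A&blue&(Z<100),50): rep('blue',P[m])
for m in big(A&(Z>165)&(Z<225),100): rep('beam',P[m])
c=cam("top"); P=cloud(c);X,Y,Z=P[...,0],P[...,1],P[...,2]
A=(abs(X-577)<130)&(abs(Y-130)<200)
for m in big(A&(Z>165)&(Z<225),30): rep('beam',P[m])
E
```

```text
{'clock': 11.35, 'eef_pos': [577.302, 128.213, 152.479], 'eef_rot': [-3.141, 0.0, 1.638], 'wrist_force': [0.888, -0.003, -3.928], 'finger_gap': 19.669, 'finger_force': 19.999}
deck 11984 c [534.9 157.1] mean [530.5 189.3] size [236.9, 40.5] ang 1.6403 z [71.2 72.4 73.5]
deck 12760 c [613.5 162.8] mean [613.7 194.2] size [237.6, 42.9] ang 1.6429 z [71.1 72.3 73.5]
deck 136 c [484.  130.5] mean [486.7 130.9] size [41.8, 14.9] ang 2.2794 z [69.2 72.6 74.8]
beam 17678 c [569.  169.6] mean [572.6 175.1] size [149.8, 44.2] ang 1.7539 z [208.2 209.8 211.6]
beam 1471 c [580.3  61.6] mean [580.3  62. ] size [25.0, 20.0] ang 1.6203 z [208.9 209.8 210.8]
beam 228 c [581.6  43.1] mean [580.7  41.7] size [87.9, 20.9] ang 1.6313 z [197.  208.6 213. ]
beam 63 c [567.4 247.2] mean [566.6 247.6] size [21.8, 20.0] ang 1.5448 z [187.3 209.3 213.5]
```

View pics/w4.png

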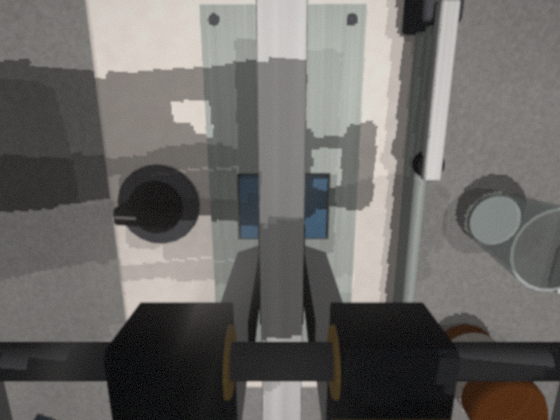

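The wrist view shows the beam lined up along the deck, crossing the specimen at (238–330, 175–238). Deck edges at ±60 mm confirm the x centring. Now I'll lower it.

>>> arm_command(plan=[[-1,0.001,0,0.03,0],[-1,0,0,0.03,0],[-1,0,0,0.02,0],[-1,0,0,0.01,0],[-1,0,0,0,0]])

```text
clock: 12.08
eef_pos: [577.3, 130.0, 62.6]
eef_rot: [-3.141, 0.0, 1.639]
wrist_force: [0.0, -0.2, -2.4]
finger_gap: 19.5
finger_force: 20.0
```

```bash
python3 - <<'E'
from m import *
st()
c=cam("wrist"); P=cloud(c)
X,Y,Z=P[...,0]-577,P[...,1]-129.2,P[...,2]; a=.0703
u=X*np.cos(a)+Y*np.sin(a); v=-X*np.sin(a)+Y*np.cos(a)
s=(abs(v)<21)&(abs(u)<32)&(abs(u)>13)&(Z<84); d=(v>35)&(v<140)&(abs(u)<55)&(abs(u)>18)&(Z<84)
for n,m in(("spec",s),("deck",d)): print(n,m.sum(),np.round(np.percentile(Z[m],[10,50,90]),2))
b=(Z>115)&(Z<126)&(abs(u)<25)&(v>20)
if b.sum()>50: rep('beam',P[b])
E
```

```text
{'clock': 12.075, 'eef_pos': [577.29, 129.968, 62.55], 'eef_rot': [-3.141, 0.0, 1.639], 'wrist_force': [0.013, -0.153, -2.407], 'finger_gap': 19.508, 'finger_force': 19.999}
spec 2647 [78.88 79.65 80.41]
deck 26386 [71.43 72.31 73.18]
beam 11699 c [570.7 197.8] mean [570.8 201.7] size [97.8, 21.1] ang 1.644 z [118.7 119.8 120.9]
```

>>> arm_command(plan=[[-1,0,0,0.006,0],[-1,0,0,0.003,0],[-1,0,0,0.0005,0],[-1,0,0,0,0]])

```text
clock: 12.62
eef_pos: [577.4, 130.3, 53.3]
eef_rot: [3.141, 0.0, 1.64]
wrist_force: [0.3, -0.5, -3.7]
finger_gap: 19.9
finger_force: 20.0
```

>>> arm_command(plan=[[-1,0,0,0.0005,0],[-1,0,0,0,0]])

```text
clock: 12.88
eef_pos: [577.4, 130.3, 52.7]
eef_rot: [3.142, -0.0, 1.64]
wrist_force: [0.6, -0.1, -4.0]
finger_gap: 20.0
finger_force: 20.0
```

>>> arm_command(plan=[[-1,0,0,0.0005,0],[-1,0,0,0,0]])

```text
clock: 13.12
eef_pos: [577.4, 130.4, 52.3]
eef_rot: [3.141, -0.0, 1.64]
wrist_force: [-0.2, 0.2, -1.6]
finger_gap: 19.7
finger_force: 20.0
```

>>> arm_command(plan=[[-1,0,0,0.0003,0],[-1,0,0,0,0]])

```text
clock: 13.38
eef_pos: [577.5, 130.4, 52.2]
eef_rot: [3.141, -0.0, 1.64]
wrist_force: [-2.2, -1.2, 3.4]
finger_gap: 19.7
finger_force: 20.0
```

>>> arm_command(plan=[[-0.4,0,0,0,0],[-0.2,0,0,0,0],[0,0,0,0,0],[0,0,0,0,0],[0,0,0,-0.02,0],[0,0,0,-0.03,0],[-1,0,0,0,0]])

```text
clock: 14.25
eef_pos: [578.4, 130.5, 103.9]
eef_rot: [3.138, -0.0, 1.64]
wrist_force: [-0.6, -0.2, -0.3]
finger_gap: 40.2
finger_force: 0.0
```

```bash
cat > beam.py <<'E'
from m import *
st()
c=cam("wrist"); P=cloud(c); cw=c
def uv(P):
    X,Y=P[...,0]-577,P[...,1]-129.2; a=.0703
    return X*np.cos(a)+Y*np.sin(a), -X*np.sin(a)+Y*np.cos(a), P[...,2]
u,v,Z=uv(P); b=(abs(u)<20)&(Z>95)&(Z<115)&(v>0)&(v<140)
if b.sum()>100: rep('wrist beam',P[b]); print('v range',v[b].min(),v[b].max(),'u mean',u[b].mean(),'slope dz/dv',np.polyfit(v[b],Z[b],1))
s=(abs(v)<21)&(abs(u)<32)&(abs(u)>13)&(Z<84)&(Z>65); d=(v>35)&(v<140)&(abs(u)<55)&(abs(u)>18)&(Z<84)&(Z>65)
for n,m in(("spec",s),("deck",d)): print(n,m.sum(),np.round(np.percentile(Z[m],[10,50,90]),2) if m.any() else '')
c=cam("top"); P=cloud(c); u,v,Z=uv(P); b=(abs(u)<25)&(abs(v)<140)&(Z>92)&(Z<118)
if b.sum()>20: print('top beam v',v[b].min(),v[b].max(),'u mean',u[b].mean(),'slope',np.polyfit(v[b],Z[b],1))
E
python3 beam.py
```

```text
{'clock': 14.25, 'eef_pos': [578.438, 130.538, 103.928], 'eef_rot': [3.138, -0.0, 1.64], 'wrist_force': [-0.631, -0.165, -0.308], 'finger_gap': 40.165, 'finger_force': 0.0}
wrist beam 8986 c [571.2 194.9] mean [571.  199.8] size [131.8, 21.3] ang 1.642 z [108.3 109.5 110.6]
v range 0.021537591006125345 131.84693748386286 u mean -1.0227886616842392 slope dz/dv [7.77776125e-04 1.09417181e+02]
spec 3121 [78.83 79.65 80.49]
deck 20285 [71.43 72.32 73.21]
top beam v -128.48829313306166 131.97705590692928 u mean -2.033986296533063 slope [-2.90806049e-04  1.07923494e+02]
```

>>> arm_command(plan=[[-1,0.05,-0.001,0,0],[-1,0.054,0,0,0],[-1,0,0,0.012,0],[-1,0,0,0.009,0],[-1,0,0,0.003,0],[-1,0,0,0,0]])

```text
clock: 15.1
eef_pos: [569.3, 233.1, 77.6]
eef_rot: [-3.141, 0.0, 1.639]
wrist_force: [-0.1, -0.9, 0.6]
finger_gap: 0.6
finger_force: 0.0
```

>>> arm_command(plan=[[-1,0,0,0.002,0],[-1,0,0,0.002,0],[-1,0,0,0.0015,0],[-1,0,0,0.001,0],[-1,0,0,0,0]])

```text
clock: 15.72
eef_pos: [569.2, 234.1, 71.3]
eef_rot: [3.142, -0.0, 1.64]
wrist_force: [0.1, 1.1, 1.6]
finger_gap: 0.5
finger_force: 0.8
```

>>> arm_command(plan=[[-1,0,0,0.0007,0],[-1,0,0,0,0]])

```text
clock: 15.98
eef_pos: [569.3, 234.1, 70.8]
eef_rot: [3.141, -0.0, 1.64]
wrist_force: [0.4, 1.9, 2.1]
finger_gap: 0.5
finger_force: 1.1
```

>>> arm_command(plan=[[-1,0,0,0.0005,0],[-1,0,0,0,0]])

```text
clock: 16.23
eef_pos: [569.4, 234.1, 70.6]
eef_rot: [3.141, -0.0, 1.64]
wrist_force: [-0.4, 1.5, 5.1]
finger_gap: 0.5
finger_force: 2.6
```

>>> arm_command(plan=[[-1,0,0,0,0],[-1,0,0,0,0],[-1,0,0,-0.002,0],[-1,0,0,-0.002,0],[-1,0,0,-0.002,0],[-1,0,0,-0.02,0],[-1,-0.055,0,0,0],[-1,-0.055,0,0,0],[-1,-0.055,0,0,0],[-1,-0.045,0,0,0],[-1,0,0,0.01,0],[-1,0,0,0.006,0],[-1,0,0,0.003,0],[-1,0,0,0,0]])

```text
clock: 17.98
eef_pos: [583.6, 25.4, 77.0]
eef_rot: [-3.141, -0.0, 1.641]
wrist_force: [-0.6, -0.1, 0.3]
finger_gap: 0.4
finger_force: 0.0
```

>>> arm_command(plan=[[-1,0,0,0.002,0],[-1,0,0,0.002,0],[-1,0,0,0.0015,0],[-1,0,0,0.001,0],[-1,0,0,0,0]])

```text
clock: 18.6
eef_pos: [583.7, 24.4, 70.7]
eef_rot: [3.142, 0.0, 1.64]
wrist_force: [0.5, -1.5, 2.2]
finger_gap: 0.5
finger_force: 1.0
```

>>> arm_command(plan=[[-1,0,0,0.0006,0],[-1,0,0,0,0]])

```text
clock: 18.85
eef_pos: [583.9, 24.4, 70.4]
eef_rot: [3.141, 0.0, 1.64]
wrist_force: [-0.4, -2.0, 5.5]
finger_gap: 0.5
finger_force: 2.4
```

>>> arm_command(plan=[[-1,0,0,0,0],[-1,0,0,0,0],[-1,0,0,-0.002,0],[-1,0,0,-0.002,0],[-1,0,0,-0.002,0],[-1,0,0,-0.03,0],[-1,0,0,-0.04,-0.1667],[-1,0,0,-0.04,-0.1667],[-1,0,0,0,-0.1667],[-1,0,0,0,-0.1667],[-1,0,0,0,-0.1667],[-0.2,0,0,0,-0.1667],[-0.2,0,0,0,-0.1667],[-0.2,0,0,0,-0.1667],[-0.2,0,0,0,-0.1667],[-0.2,0.056,0.049,0,0],[-0.2,0.056,0.049,0,0],[-0.2,0,0,0,0],[-0.2,0,0,0,0]])

```text
clock: 21.22
eef_pos: [490.1, 106.9, 186.3]
eef_rot: [-3.142, 0.001, 3.141]
wrist_force: [-0.5, 0.3, 0.1]
finger_gap: 37.4
finger_force: 0.0
```

```bash
python3 - <<'E'
from m import *
st()
c=cam("wrist"); P=cloud(c); cv2.imwrite("pics/w5.png",c["img"])
X,Y,Z=P[...,0],P[...,1],P[...,2]
for z in(98,102):
  for m in big((Z>z)&(Z<110)&(abs(X-472)<35)&(abs(Y-122)<35),60): rep('knob',P[m])
c=cam("top"); P=cloud(c)
a=.0703;Xr,Yr=P[...,0]-577,P[...,1]-129.2
u=Xr*np.cos(a)+Yr*np.sin(a);v=-Xr*np.sin(a)+Yr*np.cos(a);Z=P[...,2]
b=(abs(u)<25)&(abs(v)<140)&(Z>92)&(Z<118)
if b.sum()>20: print('top beam v',v[b].min(),v[b].max(),'u',u[b].mean(),'slopes',np.polyfit(v[b],Z[b],1),np.polyfit(v[b],u[b],1))
E
```

```text
{'clock': 21.225, 'eef_pos': [490.092, 106.854, 186.294], 'eef_rot': [-3.142, 0.001, 3.141], 'wrist_force': [-0.49, 0.278, 0.121], 'finger_gap': 37.445, 'finger_force': 0.0}
knob 849 c [471.7 121.5] mean [471.  121.5] size [40.9, 13.3] ang 0.0181 z [103.8 105.9 107.2]
knob 835 c [471.8 121.5] mean [471.4 121.5] size [40.7, 13.3] ang 0.0181 z [104.1 106.  107.3]
top beam v -128.48276200802013 132.62920400236217 u -1.4048768680546257 slopes [1.60915956e-03 1.08568585e+02] [ 0.00231084 -1.41007112]
```

View pics/w5.png

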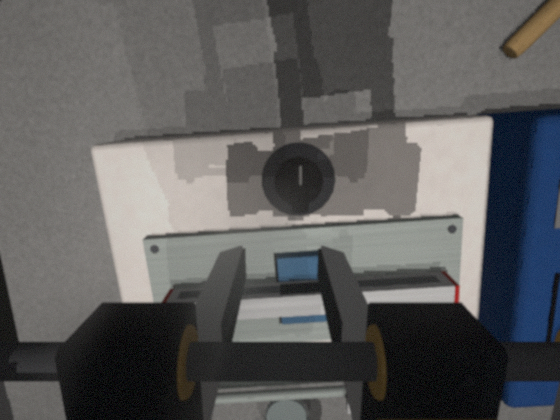

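The wrist view shows the knob at (298,180), with its bar near the tester's x (angle ≈ 0.05). The straightedge is back level on the specimen. I'll descend onto the knob.

>>> arm_command(plan=[[-0.2,0.018,0.0148,0,-0.018],[-0.2,0,0,0.04,0],[-0.2,0,0,0.04,0],[-0.2,0,0,0.03,0],[-0.2,0,0,0.015,0],[-0.2,0,0,0.01,0],[-1,0,0,0,0],[-1,0,0,0,0],[-1,0,0,0,0],[-1,0,0,0,0],[-1,0,0,0,0]], newtons=45)

```text
clock: 22.7
eef_pos: [472.2, 122.1, 51.8]
eef_rot: [3.141, 0.001, -3.125]
wrist_force: [-0.8, 3.2, 6.7]
finger_gap: 13.8
finger_force: 45.0
```

>>> arm_command(plan=[[-1,0,0,0,0.125],[-1,0,0,0,0.125],[-1,0,0,0,0.125],[-1,0,0,0,0.125],[-1,0,0,0,0.125],[-1,0,0,0,0.125],[-1,0,0,0,0.125],[-1,0,0,0,0.125],[-1,0,0,0,0.125],[-1,0,0,0,0.125],[-1,0,0,0,0]])

```text
clock: 24.08
eef_pos: [473.3, 123.5, 51.9]
eef_rot: [3.137, -0.002, 1.906]
wrist_force: [7.6, 14.3, -1.6]
finger_gap: 13.7
finger_force: 45.0
```

```bash
python3 - <<'E'
from m import *
st()
P=cloud(cam("wrist")); X,Y,Z=P[...,0]-577,P[...,1]-129.2,P[...,2]; a=.0703
u=X*np.cos(a)+Y*np.sin(a); v=-X*np.sin(a)+Y*np.cos(a)
s=(abs(v)<21)&(abs(u)<32)&(abs(u)>13)&(Z<84)&(Z>64); d=(abs(v)>32)&(abs(v)<140)&(abs(u)<55)&(abs(u)>14)&(Z<84)&(Z>64)
for n,m in(("spec",s),("deck",d)): print(n,m.sum(),np.round(np.percentile(Z[m],[10,50,90]),2) if m.any() else '')
E
```

```text
{'clock': 24.075, 'eef_pos': [473.317, 123.514, 51.852], 'eef_rot': [3.137, -0.002, 1.906], 'wrist_force': [7.57, 14.265, -1.605], 'finger_gap': 13.701, 'finger_force': 45.001}
spec 1767 [71.27 72.04 72.79]
deck 19178 [71.4  72.24 73.07]
```

The specimen is now about 0.2 mm below the deck, which counts as flush. I'll release the knob and go back to the straightedge.

>>> arm_command(plan=[[-0.6,0,0,0,0],[-0.3,0,0,0,0],[-0.3,0,0,0,0],[-0.3,0,0,0,0],[-0.3,0,0,-0.02,0],[-0.3,0,0,-0.04,0],[-0.3,0,0,-0.04,0.133],[-1,0,0,0,0.133],[-1,0.0347,0.0346,0,0],[-1,0.0347,0.0346,0,0],[-1,0.0347,0.0346,0,0],[-1,0,0,0,0],[-1,0,0,0,0]])

```text
clock: 25.75
eef_pos: [567.4, 232.6, 150.7]
eef_rot: [-3.141, 0.0, 1.642]
wrist_force: [-0.4, -0.3, 0.3]
finger_gap: 0.4
finger_force: 0.0
```

```bash
python3 - <<'E'
from m import *
st()
P=cloud(cam("top"))
a=.0703;Xr,Yr=P[...,0]-577,P[...,1]-129.2
u=Xr*np.cos(a)+Yr*np.sin(a);v=-Xr*np.sin(a)+Yr*np.cos(a);Z=P[...,2]
b=(abs(u)<25)&(abs(v)<140)&(Z>88)&(Z<112)
print('top beam',b.sum(),v[b].min(),v[b].max(),'u',u[b].mean(),'slopes',np.polyfit(v[b],Z[b],1),np.polyfit(v[b],u[b],1))
k=(np.hypot(u+105,v)<26)&(Z>95)
if k.sum()>20: rep('knob',P[k])
E
```

```text
{'clock': 25.75, 'eef_pos': [567.438, 232.572, 150.706], 'eef_rot': [-3.141, 0.0, 1.642], 'wrist_force': [-0.417, -0.265, 0.341], 'finger_gap': 0.412, 'finger_force': 0.0}
top beam 473 -128.44899024744905 93.57417937471062 u -1.6074710293986498 slopes [-4.85535119e-03  1.01006051e+02] [ 0.00462342 -1.52513721]
knob 146 c [466. 126.] mean [468.9 133.2] size [43.3, 35.5] ang 1.4836 z [101.2 489.4 520.4]
```

>>> arm_command(plan=[[-1,0.001,0.001,0.04,0],[-1,0,0,0.025,0],[-1,0,0,0.01,0],[-1,0,0,0.005,0],[-1,0,0,0.001,0],[-1,0,0,0,0]])

```text
clock: 26.55
eef_pos: [569.1, 234.2, 70.9]
eef_rot: [3.14, -0.0, 1.642]
wrist_force: [-0.6, -1.0, -0.0]
finger_gap: 0.3
finger_force: 0.0
```

>>> arm_command(plan=[[-1,0,0,0.0007,0],[-1,0,0,0,0]])

```text
clock: 26.8
eef_pos: [568.8, 234.1, 69.5]
eef_rot: [3.141, -0.0, 1.642]
wrist_force: [0.2, -0.1, 0.5]
finger_gap: 0.4
finger_force: 0.0
```

>>> arm_command(plan=[[-1,0,0,0.0005,0],[-1,0,0,0,0]])

```text
clock: 27.05
eef_pos: [568.8, 234.1, 68.8]
eef_rot: [-3.142, 0.0, 1.642]
wrist_force: [-0.2, -0.0, -0.3]
finger_gap: 0.4
finger_force: 0.0
```

>>> arm_command(plan=[[-1,0,0,0.0004,0],[-1,0,0,0,0]])

```text
clock: 27.3
eef_pos: [568.8, 234.1, 68.5]
eef_rot: [3.141, -0.0, 1.642]
wrist_force: [-0.2, -0.7, 1.2]
finger_gap: 0.3
finger_force: 0.6
```

>>> arm_command(plan=[[-1,0,0,0.0004,0],[-1,0,0,0,0]])

```text
clock: 27.55
eef_pos: [568.9, 234.1, 68.5]
eef_rot: [3.141, -0.0, 1.642]
wrist_force: [-2.1, -1.0, 4.7]
finger_gap: 0.5
finger_force: 2.5
```

It went firm at once, at about 4.7 N. Now the other end.

>>> arm_command(plan=[[-1,0,0,0,0],[-1,0,0,0,0],[-1,0,0,-0.002,0],[-1,0,0,-0.02,0],[-1,-0.055,0,0,0],[-1,-0.055,0,0,0],[-1,-0.055,0,0,0],[-1,-0.045,0,0,0],[-1,0,0,0.012,0],[-1,0,0,0.006,0],[-1,0,0,0.0025,0],[-1,0,0,0,0]])

```text
clock: 29.05
eef_pos: [583.7, 25.6, 69.4]
eef_rot: [-3.141, -0.0, 1.643]
wrist_force: [0.3, -0.2, 0.3]
finger_gap: 0.4
finger_force: 0.0
```

>>> arm_command(plan=[[-1,0,0,0.0006,0],[-1,0,0,0,0]])

```text
clock: 29.3
eef_pos: [583.8, 24.8, 69.1]
eef_rot: [3.141, 0.0, 1.642]
wrist_force: [0.3, -0.0, 0.4]
finger_gap: 0.6
finger_force: 0.0
```

>>> arm_command(plan=[[-1,0,0,0.0004,0],[-1,0,0,0,0]])

```text
clock: 29.55
eef_pos: [583.7, 24.6, 68.5]
eef_rot: [-3.142, 0.0, 1.642]
wrist_force: [0.7, 0.0, -0.0]
finger_gap: 0.6
finger_force: 0.0
```

>>> arm_command(plan=[[-1,0,0,0.0004,0],[-1,0,0,0,0]])

```text
clock: 29.8
eef_pos: [583.8, 24.6, 68.5]
eef_rot: [3.141, 0.0, 1.642]
wrist_force: [-3.0, 0.2, 5.0]
finger_gap: 0.1
finger_force: 2.5
```

>>> arm_command(plan=[[-1,0,0,0.0003,0],[-1,0,0,0,0]])

```text
clock: 30.05
eef_pos: [583.9, 24.6, 68.5]
eef_rot: [3.141, 0.0, 1.642]
wrist_force: [-3.2, -0.1, 8.2]
finger_gap: 0.5
finger_force: 3.9
```

>>> arm_command(plan=[[-1,0,0,0,0],[-1,0,0,-0.001,0],[-1,0,0,-0.002,0],[-1,0,0,-0.02,0],[-1,0,0,-0.04,0],[-1,0,0,-0.04,0],[-1,0,0,0,0],[-1,0,0,0,0]])

```text
clock: 31.05
eef_pos: [583.4, 24.6, 170.0]
eef_rot: [-3.141, -0.0, 1.642]
wrist_force: [0.5, -0.3, -1.2]
finger_gap: 0.4
finger_force: 0.0
```

```bash
python3 - <<'E'
from m import *
st()
a=.0703
for n in("wrist","top"):
  c=cam(n); P=cloud(c); X,Y,Z=P[...,0]-577,P[...,1]-129.2,P[...,2]
  u=X*np.cos(a)+Y*np.sin(a); v=-X*np.sin(a)+Y*np.cos(a)
  s=(abs(v)<21)&(abs(u)<32)&(abs(u)>13)&(Z<84)&(Z>64); d=(abs(v)>32)&(abs(v)<140)&(abs(u)<55)&(abs(u)>15)&(Z<84)&(Z>64)
  for k,m in(("spec",s),("deck",d)): print(n,k,m.sum(),np.round(np.percentile(Z[m],[10,50,90]),2) if m.any() else '')
  b=(abs(u)<20)&(abs(v)<140)&(Z>94)&(Z<110)
  if b.sum()>20: print(n,'beam v',v[b].min(),v[b].max(),'u',u[b].mean(),'slopes',np.polyfit(v[b],Z[b],1),np.polyfit(v[b],u[b],1))
E
```

```text
{'clock': 31.05, 'eef_pos': [583.403, 24.636, 169.996], 'eef_rot': [-3.141, -0.0, 1.642], 'wrist_force': [0.501, -0.303, -1.166], 'finger_gap': 0.414, 'finger_force': 0.0}
wrist spec 2649 [71.12 72.03 72.98]
wrist deck 14896 [71.42 72.37 73.3 ]
wrist beam v -129.85879803149638 45.364204007039184 u -1.1867334909442397 slopes [-1.91778898e-03  1.02104347e+02] [ 4.04092666e-04 -1.17280402e+00]
top spec 93 [68.32 71.44 75.57]
top deck 872 [68.05 71.85 75.58]
top beam v -52.63790533708365 132.75174690740917 u -1.2477056768920392 slopes [5.87031168e-06 1.01457236e+02] [ 0.01340156 -1.9522098 ]
```

The specimen is about 0.3 mm below the deck, inside the flush limits. The straightedge is level and centred, and the robot is clear of everything.

```bash
python3 -c "
from cell import ticket
print(ticket.sign_off())"
```

```text
the job is handed in; nothing more can be done
None
```

The job is handed in: the straightedge rocked at both ends (5.1 N and 5.5 N) with the specimen about 7.3 mm proud, and after about 1.25 rad of clockwise knob the specimen measured about 0.3 mm below the deck and both ends felt firm at once (about 5 N, up to 8 N on the last push); the straightedge is left level and centred on the deck with the robot clear, but sign-off gave no verdict (the finger tips really sit about 33.5 mm above the reported TCP, so the first grasp closed on air before I corrected for it).

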